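# Line up a rocker-pedal hinge and hold it for the pin

## Robot

A 6-joint arm with a two-finger parallel gripper is mounted at the origin on the work surface. World frame = base frame: x ahead of the robot, y to its left, z up, the work surface at z = 0. Lengths are in m, angles in rad, forces in N, time in s.
With the tool pointing down it reaches from about 0.3 to 0.775 m from the base axis. Payload 14.6 kg.
Tool frame: the origin (TCP) lies midway between the tips of the shut fingers; the grasp point (between the pads) lies 19 mm behind it; z points along the fingers, y is the line along which they close (so a half turn about z gives the same grasp; the last joint's range is limited). The gripper opens to 85 mm and grips with 20 to 120 N. Pads are 22 mm wide; open, the fingers measure 114 mm over their backs; the gripper's body (76 mm by 85 mm) begins 54 mm behind the grasp point. The pads swing forward as they close: fully open they stand 13 mm farther back than shut.
Start: joints at [1.096, 0.3, 1.521, -0, 1.321, -0.067], TCP at [0.218, 0.505, 0.231] pointing down, gripper open.
Joint ranges: [-3.03, 3.03], [-0.79, 2.21], [0.23, 2.52], [-1.04, 4.18], [0, 3.07], [-2.55, 2.55]. Speed limits (rad/s): [2.22, 2.22, 2.57, 3.14, 3.14, 3.14].

## Interface

Orientations are given as a unit quaternion [x, y, z, w].
In Python, from plant import monitor, imaging, finish_job gives the robot as it stands.
- The arm moves only by the tool move_arm, never from a script. Its argument "moves" is text: rows parted by semicolons, each of 7 numbers parted by spaces: the shift along the tool's x, y, z in cm, then the turn, a rotation vector about the tool's x, y, z in degrees, then the closure in counts, from 0 (fully open) to 255 (shut). In form: tx ty tz ax ay az claw; .... A call has 1 to 20 rows; each row is the pose to reach, as a shift and turn from the pose commanded when the call began, along the tool's axes at that moment; what a row does not reach only later rows make up. A row lasts 1/12 s, in which the tool goes at most 41.7 mm and 7.16 degrees, less where a joint would pass 70% of its speed; a pose out of reach is approached as far as the arm can. A call with a gripper value outside its range is refused whole. The fingers move at their own pace and stop on an object; "squeeze" is the grip in N (left out, the last holds). Time passes only in rows, so rows that repeat a pose let the fingers close. It gives the time, the measured TCP pose, the force, the opening and the grip force at its end, in the units of the state.
- monitor.state(): the state, without advancing time (a new reading comes with each control period).
- imaging.get_image(name): name is "scene" or "side" or "wrist"; returns the picture (400x640x3 uint8, blue, green, red); there is no depth.
- imaging.camera_model(name): a dict with "mtx" (3x3 intrinsics, pixels), "camera_from_world" (4x4, takes a point from world to camera coordinates); the wrist camera has in their place "T_tool_cam" (4x4, takes a point from camera to tool coordinates, whose origin is the TCP and whose axes are the flange's). Camera axes: x right, y up, looking along -z (the intrinsics and any distortion apply to the point x, -y, -z); pixel columns grow to the right and rows downward; lengths in m; the calibration is good to about 2 mm. A picture is of the moment at which its call begins: read the wrist's pose just before it. camera_model takes no time and is no camera call.
- finish_job(): hands the job in; it is judged then, once.
The state is a dict: "clock": time; "joints": joint angles; "joint_vel": joint speeds; "joint_torque": joint torques, N m; "tcp_pos": TCP position; "orientation": TCP orientation; "wrist_force": force on the tool from outside, world axes, zero at the start; "ft_torque": the same for the moment, N m; "finger_gap": finger opening in m; "grip_force": force on a finger pad.
Only numpy, scipy, OpenCV 4.12 (cv2) and the standard library are available. Lean on these libraries where they do the work, as an engineer would, in place of code of your own. Each camera call takes 0.05 s, during which the arm holds its last target. There are 200 camera calls.

## Task

Slide the pedal enclosure with the hinge ears along the bench, without lifting it, from its sheet of paper into the taped outline, square with it, and let it go. Then take the hinge leaf (the plate with the knuckle at its lower end) out of the drying rack, lower its knuckle between the two ears, and press it down against the sprung seat as far as it goes so that the holes line up. Finish still holding the leaf there, upright and pressed down, ready for the pin, and leave everything else where it stands.

Things in the scene. Friction and masses are not known exactly. Their poses are not given: they have to be found in the camera images.
- pedal_mid (a point): Centre (17.5 mm up) of the loose dark metal pedal enclosure, a closed box 112 (x) x 56 (y) x 35 mm high, about 0.6 kg. Towards its +x end, away from the robot, two hinge ears stand on its top, 24 mm long in x, 7 mm thick, tops 73 mm above the bench. The top behind the ears is flat and clear: the box can be gripped across its 56 mm width there, e.g. 28 mm to -x of this point.
- pedal_axis (a point): Centre of the enclosure's hinge line, midway between its two ears, 26 mm in +x of and 42.5 mm above pedal_mid (60 mm above the bench). Its y runs along the ears' 8 mm holes; x and z as those of the box. The ears' inner faces are 37 mm apart.
- seat (a joint): Sprung black V seat between the ears, running along y: m pressed down, 0 = up, 0.008 = at its stop. It centres a knuckle from a few mm off in x. It starts to give at about 3.4 N and takes about 8 N at the stop. A knuckle lying in it has its hole 8 mm too high when the seat is up, level with the ears' holes when it is at its stop.
- outline_mid (a point): Centre, on the bench, of a flat rectangular outline of brown masking tape, inside 136 mm (its x) x 80 mm (its y), tape 10 mm wide; the box's x goes along its x. The other flat mark, a plain sheet of paper, is where the enclosure starts.
- leaf_head (a point): Centre of the head of the loose aluminium hinge leaf (about 0.16 kg), standing upright in the rack. The head is a plate 8 mm thick (x), 56 mm wide (y), 70 mm high (z, up), with thin dark ribs on its lower half; below it a neck 26 mm wide leads to the knuckle. Pinch the upper half across the 8 mm thickness from above.
- leaf_knuckle (a point): Centre of the leaf's knuckle, a barrel 18 mm in diameter and 30 mm long along the leaf's y with an 8 mm hole along y, 60 mm below leaf_head and 95 mm below the leaf's top edge. Axes of the leaf.
- rack: Fixed plywood drying rack, base 50 (x) x 180 (y) mm, origin under its centre. Two bays, 50 mm either side along y, each of two posts 73 mm high with slots 25 mm deep, 11 mm wide for the side edges of a plate, 40 mm open between the posts. Lift the leaf straight up by 65 mm or more for its knuckle to clear the posts.
- blank: Bystander: loose plain aluminium plate 8 x 56 x 95 mm, with no knuckle, in the rack's other bay, standing taller than the leaf (top 143 mm above the bench, the leaf's 118 mm). Origin at the middle of its lower edge.
- jar_a: Bystander: loose paint jar, 38 mm across, 52 mm high, behind the rack. Origin under its centre.
- jar_b: Bystander: loose paint jar, 38 mm across, 52 mm high, at the right-hand side. Origin under its centre.
- jar_c: Bystander: loose paint jar, 38 mm across, 52 mm high, at the far side. Origin under its centre.
- tin: Bystander: loose solvent tin, 68 mm across, 110 mm high, at the far side. Origin under its centre.
- box: Bystander: loose finished enclosure without ears, 112 x 56 x 35 mm, at the far side. Origin under its centre.
Mind the look-alikes: they are no part of the job. What is shaped like the part that bears leaf_head but purple or turquoise is not meant.

How it is judged:
By the outcome, as a careful person would: the job done as asked, in the order asked, and still so for the second after the job is handed in, while the arm keeps its last pose, push and grip.
It also fails if it takes over 61 s, if anything falls off the work surface, if the arm or the gripper's body presses on something with over 40 N, if the wrist force passes 120 N, or if a joint passes its speed limit or range.

## Working session

There is one attempt and no reset: what is moved stays moved. The work goes in short steps, Python scripts to look and compute and a tool call to move; the robot and the scene stay as the last step left them, time stands still between calls to the robot, and variables do not carry over. Pictures are saved under pics/ and viewed, at most 10 in all, crops included, and the job is handed in when it is done.

Besides the shell and the picture viewer there is one more tool, called as name(argument=value, ...), one argument or row to a line, values as JSON. move_arm: Moves the arm, as the interface text tells. Its arguments: {"type":"object","properties":{"moves":{"type":"string"},"squeeze":{"type":"number"}},"required":["moves"]}

```bash
ls; mkdir -p pics; python3 - <<'E'
from plant import monitor, imaging
import cv2,json
s=monitor.state();print(s)
for n in("scene","side","wrist"):
    cv2.imwrite(f"pics/{n}0.png",imaging.get_image(n)); print(n,imaging.camera_model(n))
E
```

```text
pics
{'clock': 0.0, 'joints': array([ 1.09641762e+00,  3.00474155e-01,  1.52161085e+00,  2.18556772e-05,
        1.32067157e+00, -6.65875014e-02]), 'joint_vel': array([ 9.53012679e-04, -6.72236706e-04, -1.36650279e-03, -2.57186586e-04,
       -2.24501642e-04,  6.10453814e-05]), 'joint_torque': array([ 5.28824858e-04, -5.43517613e+01, -3.61776817e+01, -7.20779963e-05,
        4.16857234e-03,  8.07237370e-07]), 'tcp_pos': array([0.21800323, 0.50469115, 0.23070704]), 'orientation': array([ 2.02488385e-01,  9.79284491e-01, -5.57971942e-04, -1.65699140e-04]), 'wrist_force': array([-0.48351274, -0.18045562, -0.0531169 ]), 'ft_torque': array([-0.02243122,  0.01964415, -0.01236209]), 'grip_force': 0.0, 'finger_gap': 0.08522355858477643}
scene {'mtx': array([[434.44969345,   0.        , 319.52047202],
       [  0.        , 434.44969345, 208.08506927],
       [  0.        ,   0.        ,   1.        ]]), 'camera_from_world': array([[-0.5746664 ,  0.81824339, -0.01537145,  0.33479601],
       [-0.50492014, -0.33970733,  0.79350778,  0.22252111],
       [ 0.6440607 ,  0.46376361,  0.60836595, -1
[... 334 characters left out ...]
0.14157859,  0.67811213,  0.72119307, -0.13563606],
       [-0.13346803, -0.70880368,  0.69266415, -1.32264293],
       [ 0.        ,  0.        ,  0.        ,  1.        ]])}
wrist {'mtx': array([[347.96580671,   0.        , 319.20291517],
       [  0.        , 347.96580671, 199.89495452],
       [  0.        ,   0.        ,   1.        ]]), 'T_tool_cam': array([[-4.39561253e-04,  9.47588956e-01,  3.19491749e-01,
         8.19252717e-02],
       [ 9.99999896e-01,  4.55529938e-04,  2.47457671e-05,
        -7.27433795e-04],
       [-1.22089241e-04,  3.19491727e-01, -9.47589057e-01,
        -1.42819800e-01],
       [ 0.00000000e+00,  0.00000000e+00,  0.00000000e+00,
         1.00000000e+00]])}
```

View pics/scene0.png

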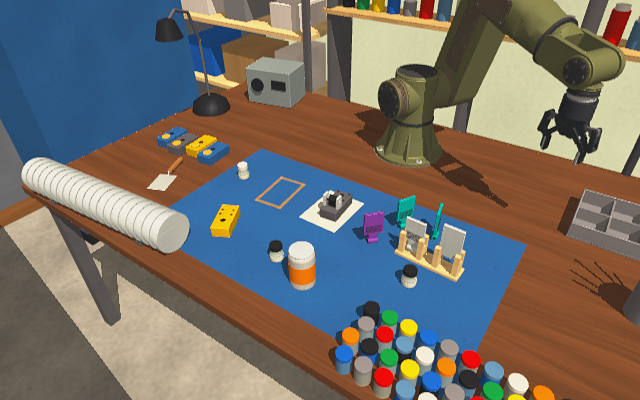

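View pics/side0.png

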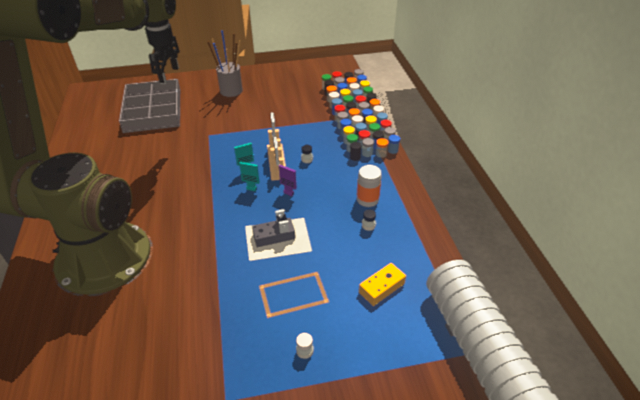

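The scene view shows the dark eared enclosure on its paper at (335,203) and the tape outline at (280,192). The rack is around (430,250), with the leaf candidate at (415,235) and the taller blank at (452,243). The look-alikes are purple (373,226), turquoise (406,210) and turquoise (438,222). In the side view the enclosure is at (275,232), the outline at (294,294) and the rack at (276,155).

Candidates for the leaf: grey ribbed plate (415,235), plain taller grey plate (452,243), purple, and two turquoise. I choose the grey one at (415,235) and will check it in a crop.

```bash
cat > h.py <<'E'
import numpy as np, cv2
from plant import monitor, imaging
from scipy.spatial.transform import Rotation as R
def cam(n, st=None):
    m=imaging.camera_model(n); K=m["mtx"]
    if n=="wrist":
        T=np.eye(4);T[:3,:3]=R.from_quat(st["orientation"]).as_matrix();T[:3,3]=st["tcp_pos"]
        C=T@m["T_tool_cam"]
    else: C=np.linalg.inv(m["camera_from_world"])
    return K,C
def rays(c,uv):
    K,C=c; uv=np.atleast_2d(np.asarray(uv,float))
    d=np.c_[(uv[:,0]-K[0,2])/K[0,0],-(uv[:,1]-K[1,2])/K[1,1],-np.ones(len(uv))]
    return C[:3,3], d@C[:3,:3].T
def plane(c,uv,z):
    o,d=rays(c,uv); return o+d*((z-o[2])/d[:,2:3])
def proj(c,p):
    K,C=c; q=(np.atleast_2d(p)-C[:3,3])@C[:3,:3]
    return np.c_[K[0,0]*q[:,0]/-q[:,2]+K[0,2], K[1,1]*-q[:,1]/-q[:,2]+K[1,2]]
def blobs(mask,amin=30):
    n,l,s,c=cv2.connectedComponentsWithStats(mask.astype(np.uint8)*255)
    return [(l==i,s[i],c[i]) for i in range(1,n) if s[i][4]>=amin]
E
python3 - <<'E'
from h import *
def rect(p):
    r=cv2.minAreaRect((p[:,:2]*1000).astype(np.float32)); return np.round(r[0],1),np.round(r[1],1),round(r[2],1)
for n in("scene","side"):
    im=cv2.imread(f"pics/{n}0.png");c=cam(n);hsv=cv2.cvtColor(im,cv2.COLOR_BGR2HSV)
    H,S,V=[hsv[...,i].astype(int) for i in range(3)]
    blue=(H>95)&(H<118)&(S>120)
    win=np.zeros(H.shape,bool)
    if n=="scene": win[165:220,245:315]=1
    else: win[262:325,250:340]=1
    for m,s,ct in blobs((~blue)&win): 
        y,x=np.nonzero(m); print(n,"tape",s,rect(plane(c,np.c_[x,y],0)))
    win[:]=0
    if n=="scene": win[180:235,295:368]=1
    else: win[205:265,240:318]=1
    for m,s,ct in blobs((V>170)&(S<70)&win):
        y,x=np.nonzero(m); print(n,"paper",s,rect(plane(c,np.c_[x,y],0)))
a=cv2.imread("pics/scene0.png")[165:290,290:490];b=cv2.imread("pics/side0.png")[105:260,215:345]
a=cv2.resize(a,(800,500),interpolation=cv2.INTER_CUBIC)
cv2.imwrite("pics/c1.png",a)
cv2.imwrite("pics/c2.png",cv2.resize(b,None,fx=3.8,fy=3.8,interpolation=cv2.INTER_CUBIC))
E
```

```text
scene tape [245 165   5  15  54] (array([ 456.3, -401.9]), array([92.3, 14. ]), 42.8)
scene tape [254 176  52  33 387] (array([ 484.6, -227.7]), array([161.1, 105.3]), 5.3)
scene tape [299 203  16  17 164] (array([520.6, -92.6]), array([81., 46.]), 35.7)
scene paper [299 190  65  43 844] (array([471.4, -33.7]), array([174.9, 137.5]), 0.5)
scene paper [336 195   6  14  69] (array([423.6, -37.7]), array([69.8, 16.1]), 32.8)
side tape [258 271  72  48 907] (array([ 483.5, -223.6]), array([161. , 105.5]), 5.3)
side paper [ 245  217   67   44 1073] (array([469.9, -27.6]), array([135.3, 174.1]), 89.8)
```

View pics/c1.png

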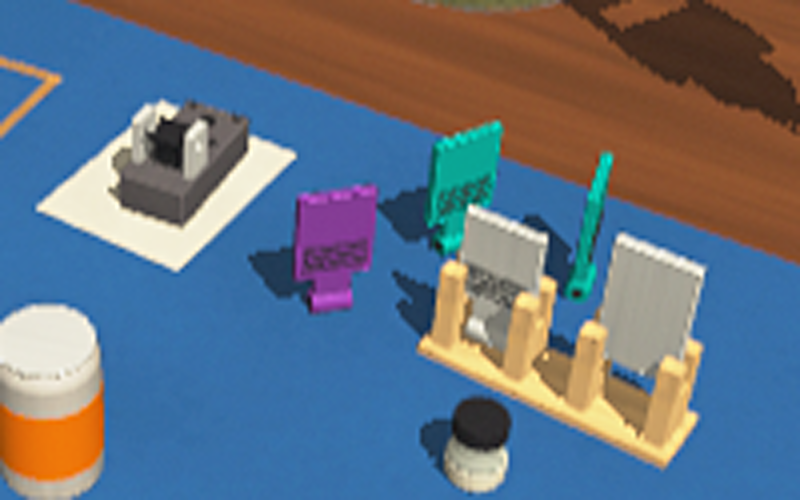

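View pics/c2.png

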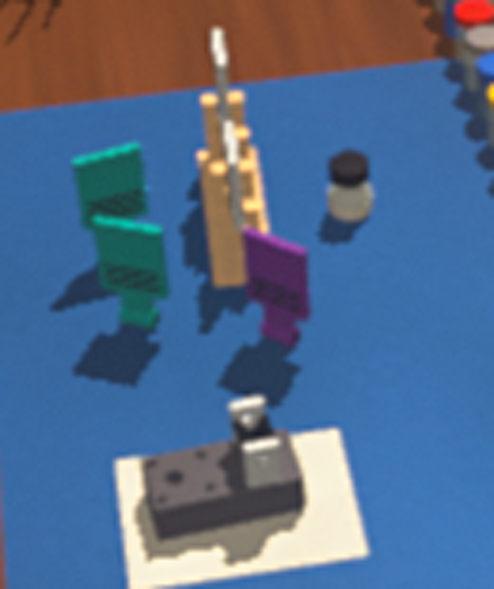

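The crops confirm it. The leaf is the grey plate with dark ribs and a knuckle at crop (505,260), in the rack's −y bay. The taller plain blank is at (655,300), and the purple and turquoise decoys stand close by. Next I get rough positions.

```bash
python3 - <<'E'
from h import *
S=lambda *p:np.array(p,float)/4+[290,165]
D=lambda *p:np.array(p,float)/3.8+[215,105]
cs,cd=cam("scene"),cam("side")
f=lambda a:print(np.round(a*1000).astype(int).tolist())
print("box bottom scene");f(plane(cs,S((120,205),(180,225),(248,150)),0))
print("box bottom side");f(plane(cd,D((158,535),(300,500)),0))
print("leaf top scene");f(plane(cs,S((468,208),(547,235)),.118)); print("side");f(plane(cd,D((230,122),(236,160)),.118))
print("blank top");f(plane(cs,S((620,236),(705,268)),.143))
print("side");f(plane(cd,D((216,30),(222,65)),.143))
print("rack base scene");f(plane(cs,S((420,350),(665,468),(697,412)),0.0))
def tri(a,b):
    for u,v in zip(S(*a),D(*b)):
        o1,d1=rays(cs,u);o2,d2=rays(cd,v);d1,d2=d1[0],d2[0]
        t=np.linalg.lstsq(np.c_[d1,-d2],o2-o1,rcond=None)[0];p=o1+t[0]*d1;q=o2+t[1]*d2
        print(np.round((p+q)/2*1000),round(np.linalg.norm(p-q)*1000,1))
print("purple");tri([(297,193),(377,188),(330,308)],[(308,262),(248,232),(280,340)])
print("turqA near-robot");tri([(432,143),(500,125),(450,245)],[(163,237),(95,218),(138,320)])
print("turqB");tri([(607,155),(580,295)],[(108,155),(110,220)])
E
```

```text
box bottom scene
[[519, -43, 0], [514, 8, 0], [405, 1, 0]]
box bottom side
[[410, -45, 0], [517, -32, 0]]
leaf top scene
[[515, 233, 118], [512, 287, 118]]
side
[[515, 285, 118], [513, 233, 118]]
blank top
[[518, 334, 143], [518, 388, 143]]
side
[[518, 383, 143], [516, 330, 143]]
rack base scene
[[535, 220, 0], [545, 399, 0], [486, 398, 0]]
purple
[549. 122. 100.] 7.9
[511. 164. 100.] 2.9
[529. 147.  -2.] 0.4
turqA near-robot
[445. 172. 101.] 3.6
[397. 203. 101.] 0.9
[420. 188.   1.] 4.6
turqB
[410. 281. 110.] 13.1
[416. 296.  12.] 26.5
```

```bash
cat >> h.py <<'E'
def to(pos,yaw,st=None):
    """shift (cm, tool axes), turn about tool (deg) to TCP pos, tool pointing straight down with tool y at world angle yaw (deg)"""
    st=st or monitor.state(); M=R.from_quat(st["orientation"])
    y=np.radians(yaw); Y=np.array([np.cos(y),np.sin(y),0]); Z=np.array([0,0,-1.]); T=R.from_matrix(np.c_[np.cross(Y,Z),Y,Z])
    return np.round(M.inv().apply(np.array(pos)-st["tcp_pos"])*100,2), np.round((M.inv()*T).as_rotvec(degrees=True),2)
E
python3 -c "
from h import *
print(to([.43,-.10,.2],95))"
```

```text
(array([-43.44, -47.11,   3.12]), array([-5.000e-02, -1.000e-02, -2.836e+01]))
```

move_arm(
  moves="-43.4 -47.1 3.1 0 0 -28.4 0;-43.4 -47.1 3.1 0 0 -28.4 0;-43.4 -47.1 3.1 0 0 -28.4 0;-43.4 -47.1 3.1 0 0 -28.4 0;-43.4 -47.1 3.1 0 0 -28.4 0;-43.4 -47.1 3.1 0 0 -28.4 0;-43.4 -47.1 3.1 0 0 -28.4 0;-43.4 -47.1 3.1 0 0 -28.4 0;-43.4 -47.1 3.1 0 0 -28.4 0;-43.4 -47.1 3.1 0 0 -28.4 0;-43.4 -47.1 3.1 0 0 -28.4 0;-43.4 -47.1 3.1 0 0 -28.4 0;-43.4 -47.1 3.1 0 0 -28.4 0;-43.4 -47.1 3.1 0 0 -28.4 0;-43.4 -47.1 3.1 0 0 -28.4 0;-43.4 -47.1 3.1 0 0 -28.4 0;-43.4 -47.1 3.1 0 0 -28.4 0;-43.4 -47.1 3.1 0 0 -28.4 0;-43.4 -47.1 3.1 0 0 -28.4 0",
)

```text
clock: 1.73
tcp_pos: [0.4294, -0.0991, 0.2001]
orientation: [-0.044, 0.999, 0.0, -0.0]
wrist_force: [-0.4, 0.2, -0.0]
finger_gap: 0.0855
grip_force: 0.0
```

```bash
python3 - <<'E'
from h import *
import pickle
s=monitor.state();im=imaging.get_image("wrist");cv2.imwrite("pics/w1.png",im);pickle.dump(s,open("w1.pkl","wb"))
print(s["clock"],s["tcp_pos"],s["joints"],to([.43,-.10,.2],95))
E
```

```text
1.7333 [ 0.42943102 -0.09906571  0.20009811] [-3.09960194e-01  8.59495941e-02  1.85231609e+00  1.77482973e-04
  1.20398955e+00 -1.96863881e+00] (array([-0.04, -0.13,  0.03]), array([ 0.01, -0.01,  0.08]))
```

View pics/w1.png

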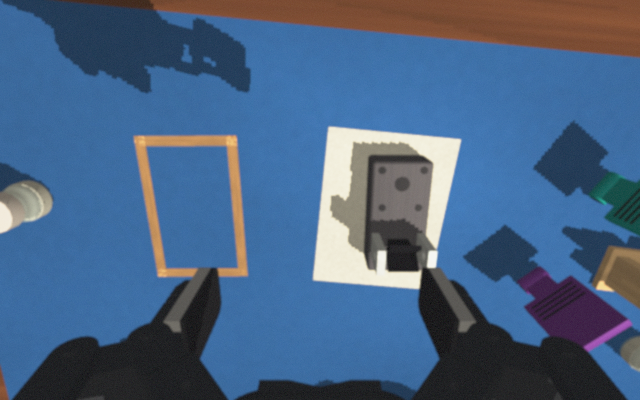

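The wrist view shows the outline from (140,140) to (245,275). The box top spans about (371,158)–(432,162) at its −x end and runs down to the ears near (405,255). Next I measure both in this one view.

```bash
python3 - <<'E'
from h import *
import pickle
s=pickle.load(open("w1.pkl","rb"));c=cam("wrist",s);im=cv2.imread("pics/w1.png")
hsv=cv2.cvtColor(im,cv2.COLOR_BGR2HSV).astype(int);H,S,V=[hsv[...,i] for i in range(3)]
blue=(H>95)&(H<118)&(S>100)
for m,st,ct in blobs((~blue)&(S>60)&(H<30)&(V>90),300):
    if st[0]<120 or st[0]>260: continue
    y,x=np.nonzero(m);r=cv2.minAreaRect((plane(c,np.c_[x,y],0)[:,:2]*1000).astype(np.float32));print("tape",st,r)
print("V along row 190",V[190,340:450].tolist()); print("col 402",V[140:250,415].tolist())
E
```

```text
tape [  150     0   490    57 16094] ((277.2525939941406, -38.87677001953125), (44.06241226196289, 441.8353576660156), 0.03114408813416958)
tape [ 134  136  113  141 3746] ((485.90130615234375, -226.78274536132812), (156.31564331054688, 100.36949157714844), 5.26564359664917)
V along row 190 [242, 241, 241, 242, 242, 242, 242, 243, 241, 225, 175, 144, 142, 143, 145, 145, 147, 145, 145, 144, 145, 145, 143, 145, 142, 129, 108, 71, 45, 48, 50, 60, 80, 98, 109, 115, 113, 115, 113, 115, 119, 117, 116, 117, 119, 118, 118, 119, 115, 118, 115, 119, 121, 121, 119, 121, 118, 108, 96, 93, 85, 85, 86, 87, 95, 102, 109, 116, 120, 121, 121, 124, 124, 122, 122, 124, 125, 123, 124, 126, 125, 128, 125, 125, 126, 123, 126, 127, 125, 135, 182, 229, 242, 244, 244, 243, 243, 243, 243, 243, 243, 243, 243, 243, 242, 243, 243, 243, 238, 213]
col 402 [242, 242, 242, 242, 242, 242, 243, 242, 241, 226, 186, 153, 143, 138, 118, 86, 59, 52, 48, 50, 54, 67, 80, 100, 113, 121, 121, 124, 124, 124, 125, 122, 123, 123, 124, 123, 126, 123, 124, 123, 121, 124, 125, 122, 125, 123, 125, 125, 125, 127, 124, 126, 125, 127, 123, 125, 123, 125, 123, 124, 124, 127, 123, 120, 116, 107, 101, 96, 94, 99, 110, 119, 125, 122, 122, 122, 123, 121, 123, 124, 122, 126, 122, 122, 120, 116, 108, 90, 73, 58, 63, 60, 60, 58, 60, 63, 66, 63, 64, 64, 65, 63, 66, 68, 65, 53, 47, 40, 38, 43]
```

```bash
python3 - <<'E'
from h import *
import pickle
s=pickle.load(open("w1.pkl","rb"));c=cam("wrist",s);V=cv2.cvtColor(cv2.imread("pics/w1.png"),cv2.COLOR_BGR2HSV)[...,2].astype(float)
def cross(a,th): 
    i=np.nonzero((a[:-1]<th)&(a[1:]>=th))[0][0]; return i+(th-a[i])/(a[i+1]-a[i])
rows=[r for r in range(168,230)]
L=np.array([(362+cross(V[r,362:385],82),r) for r in rows if V[r,362:385].min()<82]);Rt=np.array([(415+cross(V[r,415:445],180),r) for r in rows])
Tp=np.array([(u,150+cross(V[150:175,u],85)) for u in range(378,428)])
def fit(uv):
    p=plane(c,uv,.035)[:,:2]*1000; vx,vy,x,y=cv2.fitLine(p.astype(np.float32),cv2.DIST_HUBER,0,.01,.01).ravel(); return np.array([x,y]),np.array([vx,vy])
for n,a in(("L",L),("R",Rt),("T",Tp)):
    p,d=fit(a);print(n,p,np.degrees(np.arctan2(d[1],d[0])))
pl,dl=fit(L);pr,dr=fit(Rt);pt,dt=fit(Tp)
for yaw in (4,5,6):
    X=np.array([np.cos(np.radians(yaw)),np.sin(np.radians(yaw))]);Y=np.array([-X[1],X[0]])
    print(yaw,"width",(pr-pl)@Y,"centre",X*(pt@X+56)+Y*((pl+pr)@Y/2))
E
```

```text
Traceback (most recent call last):
IndexError: index 0 is out of bounds for axis 0 with size 0
```

```bash
cat > box.py <<'E'
from h import *
import pickle
s=pickle.load(open("w1.pkl","rb"));c=cam("wrist",s);V=cv2.cvtColor(cv2.imread("pics/w1.png"),cv2.COLOR_BGR2HSV)[...,2].astype(float)
def cross(a,th): 
    i=np.nonzero((a[:-1]<th)&(a[1:]>=th))[0]; return np.nan if len(i)==0 else i[0]+(th-a[i[0]])/(a[i[0]+1]-a[i[0]])
rows=range(170,220)
L=np.array([(362+cross(V[r,362:385],82),r) for r in rows]);Rt=np.array([(415+cross(V[r,415:445],180),r) for r in rows])
Tp=np.array([(u,150+cross(V[150:175,u],85)) for u in range(380,426)])
def fit(uv):
    uv=uv[np.isfinite(uv).all(1)]
    p=plane(c,uv,.035)[:,:2]*1000; vx,vy,x,y=cv2.fitLine(p.astype(np.float32),cv2.DIST_HUBER,0,.01,.01).ravel(); return np.array([x,y]),np.array([vx,vy])
for n,a in(("L",L),("R",Rt),("T",Tp)):
    p,d=fit(a);print(n,p,np.degrees(np.arctan2(d[1],d[0])))
pl,dl=fit(L);pr,dr=fit(Rt);pt,dt=fit(Tp)
for yaw in (4,5,6):
    X=np.array([np.cos(np.radians(yaw)),np.sin(np.radians(yaw))]);Y=np.array([-X[1],X[0]])
    print(yaw,"width",(pr-pl)@Y,"centre",X*(pt@X+56)+Y*((pl+pr)@Y/2))
E
python3 box.py
```

```text
L [441.5093  -49.49659] 4.9894466
R [439.1434      3.8672059] 5.011552
T [408.39972  -23.650017] -84.85541
4 width 53.398841951707944 centre [464.36053256 -21.13405813]
5 width 53.36693315242298 centre [464.35661465 -20.71231624]
6 width 53.31876826832269 centre [464.35494523 -20.28918494]
```

```bash
python3 -c "
from h import *
print(monitor.state()['tcp_pos'],to([.4311,-.0235,.06],95),to([.4311,-.0235,.004],95))"
```

```text
[ 0.42946878 -0.09875146  0.20025278] (array([-0.83,  7.48, 14.03]), array([ 0.01, -0.01,  0.08])) (array([-0.83,  7.48, 19.63]), array([ 0.01, -0.01,  0.08]))
```

move_arm(
  moves="-0.8 7.5 6 0 0 0 0;-0.8 7.5 6 0 0 0 0;-0.8 7.5 14 0 0 0 0;-0.8 7.5 14 0 0 0 0;-0.8 7.5 17 0 0 0 0;-0.8 7.5 19.2 0 0 0 0;-0.8 7.5 19.5 0 0 0 0;-0.8 7.5 19.5 0 0 0 0",
  squeeze=40,
)

```text
clock: 2.45
tcp_pos: [0.4306, -0.0234, 0.0051]
orientation: [-0.045, 0.999, 0.0, -0.001]
wrist_force: [0.3, -0.4, 0.3]
finger_gap: 0.0855
grip_force: 0.0
```

move_arm(
  moves="0 0 0 0 0 0 255;0 0 0 0 0 0 255;0 0 0 0 0 0 255;0 0 0 0 0 0 255;0 0 0 0 0 0 255;0 0 0 0 0 0 255",
  squeeze=40,
)

```text
clock: 2.95
tcp_pos: [0.432, -0.0241, 0.0071]
orientation: [-0.044, 0.999, -0.0, 0.001]
wrist_force: [-3.5, 4.0, 11.1]
finger_gap: 0.0555
grip_force: 41.0
```

```bash
python3 -c "
from h import *
s=monitor.state();y=np.radians(5.3)
t=np.array([.4859,-.2268])-.032*np.array([np.cos(y),np.sin(y)])
print(s['tcp_pos'],s['grip_force'],s['finger_gap'],t,to([*t,s['tcp_pos'][2]],95.3))"
```

```text
[ 0.43204539 -0.02406781  0.00707685] 41.013325452804565 0.05550837228114497 [ 0.45403681 -0.22975586] (array([-3.800e-01, -2.068e+01,  1.000e-02]), array([-0.02,  0.16, -0.24]))
```

move_arm(
  moves="0 -1 0 0 0 0 255;0 -3 0 0 0 0 255;-0.1 -5 0 0 0 0 255;-0.1 -7 0 0 0 0 255;-0.2 -9 0 0 0 -0.1 255;-0.2 -11 0 0 0 -0.1 255;-0.3 -13 0 0 0 -0.2 255;-0.3 -15 0 0 0 -0.2 255;-0.4 -17 0 0 0 -0.3 255;-0.4 -19 0 0 0 -0.3 255;-0.4 -20.3 0 0 0 -0.3 255;-0.4 -20.7 0 0 0 -0.3 255;-0.4 -20.7 0 0 0 -0.3 255;-0.4 -20.7 0 0 0 -0.3 255",
)

```text
clock: 4.12
tcp_pos: [0.4541, -0.2315, 0.0072]
orientation: [-0.046, 0.999, -0.001, 0.001]
wrist_force: [-2.4, -7.5, 3.8]
finger_gap: 0.0551
grip_force: 43.8
```

```bash
python3 - <<'E'
from h import *
import pickle
s=monitor.state();im=imaging.get_image("wrist");cv2.imwrite("pics/w2.png",im);pickle.dump(s,open("w2.pkl","wb"))
print(s["tcp_pos"],s["wrist_force"],to([.454,-.2298,.007],95.3))
E
```

```text
[ 0.45410346 -0.23150319  0.00718826] [-2.42633434 -7.46749438  3.84164283] (array([-0.  ,  0.16,  0.02]), array([-0.17,  0.16,  0.01]))
```

View pics/w2.png

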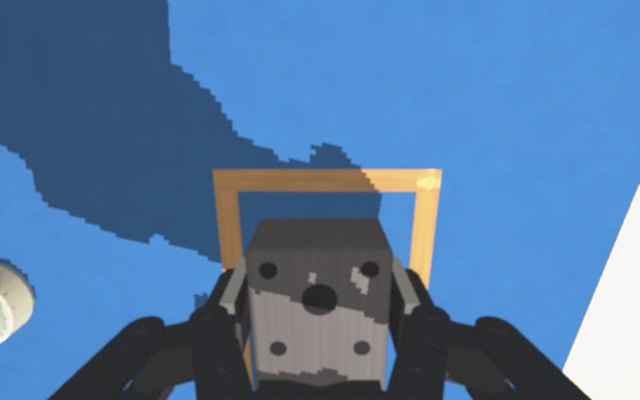

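The box sits inside the outline: its bottom −x edge is at row 219, from (262,219) to (378,219). The inner tape edge is at row 192, with the inner side tapes at x≈240 and 413.

```bash
python3 - <<'E'
from h import *
import pickle
s=pickle.load(open("w2.pkl","rb"));c=cam("wrist",s);im=cv2.imread("pics/w2.png")
y=np.radians(5.27);X=np.array([np.cos(y),np.sin(y)]);Y=np.array([-X[1],X[0]])
def q(uv,z):
    p=plane(c,uv,z)[:,:2]*1000-[485.9,-226.8]; return np.round(np.c_[p@X,p@Y],1).tolist()
print("edge bottom",q([(262,219),(378,219)],0.0),"tape in",q([(239,192),(415,192)],0),"top edge",q([(247,250),(392,251)],.035))
V=cv2.cvtColor(im,cv2.COLOR_BGR2HSV);
for u in (275,300,350): print(u,im[185:258:1,u,2].tolist())
E
```

```text
edge bottom [[-54.5, -29.1], [-54.5, 24.6]] tape in [[-67.6, -38.8], [-67.6, 40.6]] top edge [[-56.3, -29.0], [-56.0, 24.2]]
275 [141, 138, 136, 137, 136, 123, 94, 66, 52, 51, 51, 52, 48, 49, 48, 51, 48, 50, 50, 49, 49, 51, 53, 51, 51, 48, 51, 49, 52, 49, 45, 51, 53, 57, 66, 69, 67, 69, 70, 64, 67, 70, 66, 67, 65, 65, 69, 67, 65, 68, 66, 65, 66, 65, 69, 69, 69, 68, 69, 67, 68, 68, 68, 70, 73, 75, 79, 78, 80, 80, 78, 81, 85]
300 [144, 143, 142, 144, 143, 135, 109, 75, 51, 51, 49, 50, 47, 52, 44, 48, 51, 50, 51, 44, 55, 50, 50, 53, 49, 50, 53, 52, 51, 47, 51, 49, 53, 62, 68, 65, 69, 67, 67, 63, 70, 66, 69, 66, 69, 67, 66, 66, 69, 67, 68, 67, 69, 67, 67, 69, 67, 68, 68, 68, 67, 67, 68, 73, 74, 78, 80, 81, 82, 80, 83, 81, 84]
350 [137, 137, 138, 138, 144, 134, 108, 72, 52, 51, 47, 48, 51, 52, 49, 54, 47, 48, 52, 50, 50, 52, 49, 54, 50, 51, 55, 55, 46, 51, 55, 53, 60, 62, 67, 69, 67, 68, 68, 67, 68, 69, 72, 70, 70, 67, 70, 68, 66, 69, 67, 71, 71, 69, 67, 65, 66, 71, 68, 67, 70, 71, 71, 73, 72, 77, 80, 76, 81, 80, 79, 83, 82]
```

move_arm(
  moves="0 0.2 0 0 0 0 255;0 0.4 0 0 0 0 255;0 0.4 0 0 0 0 255;0 0.4 0 0 0 0 0;0 0.4 0 0 0 0 0;0 0.4 0 0 0 0 0;0 0.4 0 0 0 0 0;0 0.4 -2 0 0 0 0;0 0.4 -6 0 0 0 0;0 0.4 -10 0 0 0 0;0 0.4 -14 0 0 0 0;0 0.4 -18 0 0 0 0;0 0.4 -18 0 0 0 0",
)

```text
clock: 5.25
tcp_pos: [0.4551, -0.2272, 0.193]
orientation: [-0.047, 0.999, -0.003, 0.005]
wrist_force: [-0.3, -0.7, 1.3]
finger_gap: 0.0852
grip_force: 0.0
```

```bash
python3 - <<'E'
from h import *
import pickle
s=monitor.state();im=imaging.get_image("wrist");cv2.imwrite("pics/w3.png",im);pickle.dump(s,open("w3.pkl","wb"))
print(s["clock"],s["tcp_pos"],s["joints"][5],s["joint_vel"].max())
E
```

```text
5.25 [ 0.45510944 -0.22724661  0.19300795] -2.1992154509217614 0.09807609745907236
```

View pics/w3.png

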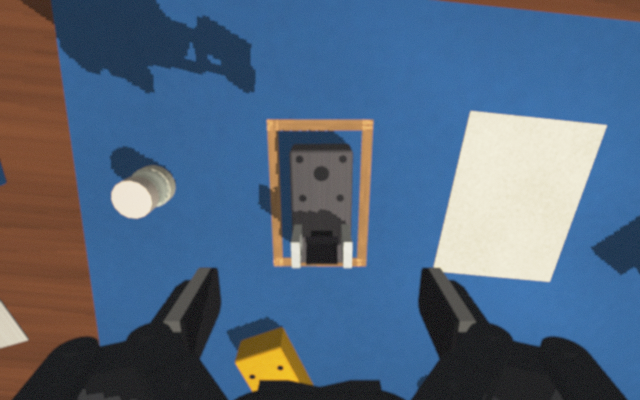

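The box stands squarely in the outline, its top from (291,148) to (352,148), with the white ears at about (296,245) and (347,248). I measure it now.

```bash
python3 - <<'E'
from h import *
import pickle
s=pickle.load(open("w3.pkl","rb"));c=cam("wrist",s);im=cv2.imread("pics/w3.png")
hsv=cv2.cvtColor(im,cv2.COLOR_BGR2HSV).astype(int);H,S,V=[hsv[...,i] for i in range(3)]
for m,st,ct in blobs((S>60)&(H<30)&(V>90),300):
    if 255<st[0]<290 and st[1]<140: y,x=np.nonzero(m);r=cv2.minAreaRect((plane(c,np.c_[x,y],0)[:,:2]*1000).astype(np.float32));print("tape",st,r)
for r in (165,185,205): print(r,V[r,280:365].tolist())
print("top end",V[138:160,321].tolist())
w=np.zeros(V.shape,bool);w[215:275,280:365]=1
for m,st,ct in blobs((S<40)&(V>150)&w,40):
    y,x=np.nonzero(m)
    p=plane(c,np.c_[x,y],.073)[:,:2]*1000; print("ear",st,cv2.minAreaRect(p.astype(np.float32)))
for r in (245,255,262): print(r,V[r,285:360].tolist())
E
```

```text
tape [ 267  120  106  146 3692] ((485.6580810546875, -226.1165313720703), (155.1534881591797, 100.02503204345703), 5.392642021179199)
165 [84, 84, 86, 83, 87, 89, 88, 82, 84, 75, 67, 83, 97, 103, 103, 103, 103, 104, 105, 105, 102, 106, 104, 105, 107, 106, 105, 107, 103, 104, 106, 106, 106, 107, 108, 106, 106, 104, 103, 102, 94, 94, 94, 102, 104, 103, 106, 106, 106, 106, 110, 109, 110, 107, 108, 110, 108, 109, 108, 109, 111, 108, 109, 109, 110, 104, 109, 109, 113, 109, 108, 104, 126, 151, 158, 160, 160, 159, 160, 153, 139, 164, 185, 197, 196]
185 [73, 85, 83, 85, 83, 83, 86, 85, 84, 83, 77, 72, 83, 93, 104, 106, 105, 101, 101, 100, 104, 102, 104, 103, 106, 109, 105, 104, 104, 105, 104, 105, 107, 107, 112, 103, 108, 108, 109, 110, 108, 109, 109, 107, 110, 106, 107, 107, 106, 106, 107, 109, 111, 105, 109, 108, 110, 108, 109, 108, 111, 111, 109, 111, 110, 110, 106, 111, 112, 109, 104, 111, 132, 151, 159, 159, 156, 159, 155, 142, 158, 182, 189, 193, 189]
205 [84, 78, 83, 89, 83, 86, 87, 85, 86, 82, 77, 73, 76, 90, 97, 105, 105, 105, 105, 104, 103, 108, 103, 102, 105, 107, 108, 109, 108, 1
[... 976 characters left out ...]
, 191]
255 [159, 158, 157, 155, 159, 169, 190, 219, 225, 227, 228, 227, 227, 223, 209, 162, 124, 108, 104, 101, 89, 63, 43, 30, 32, 32, 30, 31, 29, 27, 32, 34, 35, 32, 29, 29, 33, 31, 31, 28, 30, 33, 30, 37, 31, 29, 32, 31, 32, 22, 34, 48, 79, 99, 108, 111, 106, 123, 179, 225, 232, 231, 230, 232, 231, 228, 213, 184, 164, 161, 158, 146, 148, 178, 191]
262 [197, 196, 195, 196, 195, 199, 213, 223, 228, 229, 229, 228, 228, 224, 209, 170, 145, 140, 140, 133, 115, 76, 43, 37, 37, 40, 44, 43, 44, 44, 46, 42, 43, 38, 41, 45, 42, 43, 40, 41, 43, 40, 42, 39, 42, 45, 42, 39, 41, 42, 38, 57, 89, 118, 132, 136, 137, 151, 193, 227, 233, 233, 233, 234, 232, 230, 222, 206, 194, 189, 191, 199, 213, 223, 225]
```

```bash
python3 -c "
from h import *
print(to([.514,.235,.22],0.5))"
```

```text
(array([-10.27,  45.4 ,  -3.21]), array([9.000e-02, 4.600e-01, 9.484e+01]))
```

move_arm(
  moves="-10.3 45.4 -3 0 0 94.8 0;-10.3 45.4 -3 0 0 94.8 0;-10.3 45.4 -3 0 0 94.8 0;-10.3 45.4 -3 0 0 94.8 0;-10.3 45.4 -3 0 0 94.8 0;-10.3 45.4 -3 0 0 94.8 0;-10.3 45.4 -3 0 0 94.8 0;-10.3 45.4 -3 0 0 94.8 0;-10.3 45.4 -3 0 0 94.8 0;-10.3 45.4 -3 0 0 94.8 0;-10.3 45.4 -3 0 0 94.8 0;-10.3 45.4 -3 0 0 94.8 0;-10.3 45.4 -3 0 0 94.8 0;-10.3 45.4 -3 0 0 94.8 0;-10.3 45.4 -3 0 0 94.8 0;-10.3 45.4 -3 0 0 94.8 0;-10.3 45.4 -3 0 0 94.8 0;-10.3 45.4 -3 0 0 94.8 0",
)

```text
clock: 6.8
tcp_pos: [0.5131, 0.2353, 0.2147]
orientation: [0.703, 0.711, -0.0, -0.0]
wrist_force: [-0.5, -0.1, 0.8]
finger_gap: 0.0856
grip_force: 0.0
```

```bash
python3 - <<'E'
from h import *
import pickle
s=monitor.state();im=imaging.get_image("wrist");cv2.imwrite("pics/w4.png",im);pickle.dump(s,open("w4.pkl","wb"))
print(s["clock"],s["tcp_pos"],to([.514,.235,.22],0.5),proj(cam("wrist",s),[[.514,.235,.118],[.514,.285,.118]]))
E
```

```text
6.8 [0.51313494 0.2352988  0.21473844] (array([-0.03,  0.08, -0.51]), array([-0.03,  0.01,  0.14])) [[320.52732358 201.1823277 ]
 [321.44265272 131.76203734]]
```

View pics/w4.png

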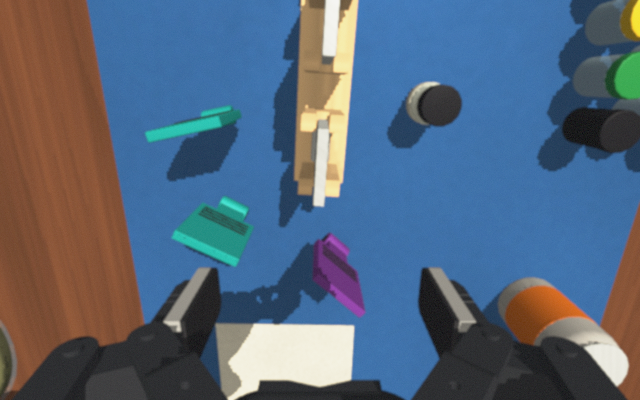

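The leaf's top edge runs from (322,122) to (320,205), in the lower (−y) bay. The blank is above it at (331,25).

```bash
python3 - <<'E'
from h import *
import pickle
s=pickle.load(open("w4.pkl","rb"));c=cam("wrist",s);im=cv2.imread("pics/w4.png")
hsv=cv2.cvtColor(im,cv2.COLOR_BGR2HSV).astype(int);H,S,V=[hsv[...,i] for i in range(3)]
for r in (135,160,190): print(r,V[r,305:340].tolist(),S[r,305:340].tolist())
w=np.zeros(V.shape,bool);w[105:215,300:345]=1
for m,st,ct in blobs((S<45)&(V>130)&w,60):
    y,x=np.nonzero(m);p=plane(c,np.c_[x,y],.118)[:,:2]*1000; print(st,cv2.minAreaRect(p.astype(np.float32)))
    yy=[(p[(y==r)][:,0].mean(),p[y==r][:,1].mean()) for r in range(st[1]+8,st[1]+st[3]-8,6)];print(np.round(yy,1).tolist())
E
```

```text
135 [159, 159, 158, 156, 158, 151, 137, 122, 114, 116, 109, 113, 159, 215, 232, 235, 234, 235, 235, 235, 233, 235, 230, 206, 150, 133, 178, 231, 246, 246, 246, 246, 246, 246, 246] [109, 107, 107, 111, 108, 108, 91, 50, 20, 18, 14, 16, 18, 18, 12, 12, 10, 11, 10, 11, 10, 11, 11, 19, 20, 61, 107, 108, 91, 79, 78, 76, 79, 80, 80]
160 [156, 156, 157, 155, 155, 148, 138, 127, 118, 110, 142, 198, 230, 235, 235, 234, 234, 233, 234, 232, 230, 216, 204, 219, 237, 243, 244, 244, 244, 245, 245, 245, 245, 246, 246] [110, 108, 109, 112, 107, 100, 76, 44, 24, 21, 20, 21, 13, 11, 11, 11, 11, 10, 11, 11, 11, 19, 36, 72, 94, 97, 92, 91, 93, 90, 90, 91, 87, 88, 86]
190 [166, 164, 166, 166, 164, 160, 144, 111, 123, 177, 225, 236, 236, 235, 235, 235, 233, 233, 231, 233, 241, 245, 246, 246, 246, 246, 246, 246, 246, 246, 246, 246, 247, 243, 196] [109, 110, 109, 111, 110, 108, 94, 37, 10, 12, 12, 11, 10, 11, 11, 11, 11, 11, 14, 36, 70, 81, 77, 76, 75, 78, 75, 78, 80, 76, 77, 77, 77, 76, 35]
[ 313  120   18   87 1020] ((514.5259399414062, 262.07403564453125), (12.304712295532227, 61.5881462097168), 0.31839993596076965)
[[514.7, 287.5], [515.1, 283.5], [514.8, 279.4], [514.5, 275.3], [514.6, 271.1], [514.3, 266.9], [513.6, 262.6], [513.3, 258.3], [513.0, 253.9], [513.1, 249.5], [512.8, 245.0], [512.5, 240.5]]
```

```bash
python3 -c "
from h import *
print(monitor.state()['tcp_pos'],to([.5135,.2595,.082],-3.2))"
```

```text
[0.5132117  0.23525156 0.21493155] (array([ 2.43,  0.06, 13.29]), array([-0.03,  0.01,  3.84]))
```

move_arm(
  moves="2.4 0.1 0 0 0 3.8 0;2.4 0.1 4 0 0 3.8 0;2.4 0.1 8 0 0 3.8 0;2.4 0.1 11 0 0 3.8 0;2.4 0.1 13 0 0 3.8 0;2.4 0.1 13.3 0 0 3.8 0;2.4 0.1 13.3 0 0 3.8 0;2.4 0.1 13.3 0 0 3.8 255;2.4 0.1 13.3 0 0 3.8 255;2.4 0.1 13.3 0 0 3.8 255;2.4 0.1 13.3 0 0 3.8 255;2.4 0.1 13.3 0 0 3.8 255;2.4 0.1 13.3 0 0 3.8 255;2.4 0.1 13.3 0 0 3.8 255;2.4 0.1 13.3 0 0 3.8 255;2.4 0.1 13.3 0 0 3.8 255;2.4 0.1 13.3 0 0 3.8 255;2.4 0.1 13.3 0 0 3.8 255",
  squeeze=50,
)

```text
clock: 8.35
tcp_pos: [0.514, 0.2596, 0.0826]
orientation: [0.727, 0.687, 0.0, -0.0]
wrist_force: [-3.1, -1.3, 6.0]
finger_gap: 0.0074
grip_force: 49.0
```

```bash
python3 -c "
from h import *
print(monitor.state()['tcp_pos'],to([.5112,-.2215,.2],5.5))"
```

```text
[0.51397737 0.25962601 0.08263807] (array([-48.05,   2.46, -11.74]), array([-0.  , -0.  , -8.76]))
```

move_arm(
  moves="0 0 -1 0 0 0 255;0 0 -3 0 0 0 255;0 0 -6 0 0 0 255;0 0 -9 0 0 0 255;0 0 -11.5 0 0 0 255;0 0 -12 0 0 0 255;0 0 -12 0 0 0 255",
)

```text
clock: 8.93
tcp_pos: [0.5146, 0.2598, 0.2043]
orientation: [0.727, 0.687, 0.002, 0.001]
wrist_force: [-1.2, -0.0, -2.1]
finger_gap: 0.0074
grip_force: 48.9
```

move_arm(
  moves="-2 0.1 0 0 0 0 255;-5 0.2 0 0 0 -1 255;-9 0.4 0 0 0 -2 255;-13 0.6 0 0 0 -3 255;-17 0.8 0 0 0 -4 255;-21 1 0 0 0 -5 255;-25 1.2 0 0 0 -6 255;-29 1.4 0 0 0 -7 255;-33 1.6 0 0 0 -8 255;-37 1.9 0 0 0 -8.7 255;-41 2.1 0 0 0 -8.7 255;-44 2.3 0 0 0 -8.7 255;-46.5 2.4 0 0 0 -8.7 255;-48 2.4 0 0 0 -8.7 255;-48 2.4 0 0 0 -8.7 255;-48 2.4 4 0 0 -8.7 255;-48 2.4 4 0 0 -8.7 255;-48 2.4 4 0 0 -8.7 255;-48 2.4 4 0 0 -8.7 255",
)

```text
clock: 10.52
tcp_pos: [0.511, -0.2203, 0.1632]
orientation: [0.672, 0.74, 0.0, -0.0]
wrist_force: [-0.8, -0.8, -0.8]
finger_gap: 0.0075
grip_force: 49.0
```

```bash
python3 - <<'E'
from h import *
import pickle
s=monitor.state();im=imaging.get_image("wrist");cv2.imwrite("pics/w5.png",im);pickle.dump(s,open("w5.pkl","wb"))
for n in("side","scene"): cv2.imwrite(f"pics/{n}5.png",imaging.get_image(n))
print(s["clock"],s["tcp_pos"],s["wrist_force"],to([.5112,-.2215,.16],5.5))
a=[np.r_[.5112,-.2215,z] for z in (.06,.16)]
P={}
for n in("side","scene","wrist"):
    print(n,proj(cam(n,s),a).round().tolist())
crop=lambda n,u,v:cv2.resize(cv2.imread(f"pics/{n}5.png")[v-50:v+50,u-50:u+50],(400,400),interpolation=cv2.INTER_CUBIC)
us,vs=proj(cam("side"),a).mean(0).astype(int);uc,vc=proj(cam("scene"),a).mean(0).astype(int)
print(us,vs,uc,vc)
cv2.imwrite("pics/c5.png",np.hstack([crop("side",us,vs),crop("scene",uc,vc)]))
E
```

```text
10.5167 [ 0.510997   -0.22029031  0.163234  ] [-0.82309214 -0.78131508 -0.76070177] (array([-0.07, -0.01,  0.37]), array([ 0.09,  0.06, -0.03]))
side [[303.0, 276.0], [302.0, 249.0]]
scene [[275.0, 181.0], [273.0, 153.0]]
wrist [[319.0, 200.0], [320.0, 267.0]]
302 262 273 166
```

View pics/w5.png

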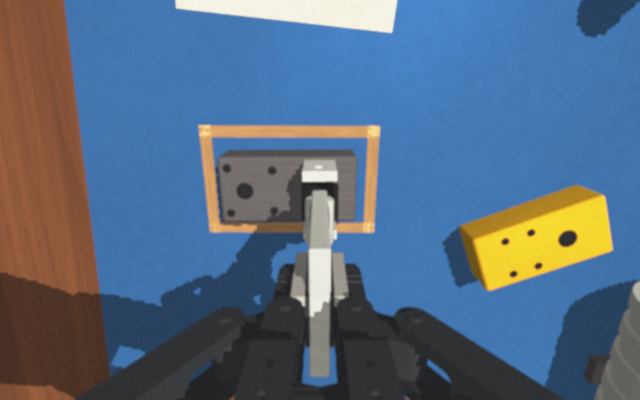

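View pics/c5.png

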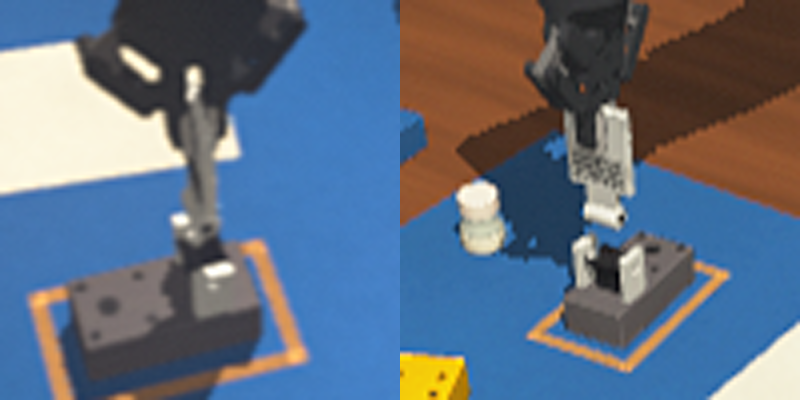

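The leaf hangs upright over the ears. In the wrist view its top face runs from about (319,248) to (319,376), and the +y ear is at (320,170). The scene crop shows the knuckle between and above the ears at (603,213). I measure the leaf's offset in the grip numerically.

```bash
python3 - <<'E'
from h import *
import pickle
s=pickle.load(open("w5.pkl","rb"));c=cam("wrist",s);im=cv2.imread("pics/w5.png");V=im.max(2).astype(int)
print("col319",V[150:385,318].tolist())
for r in (165,175,205,230,260,300,350,365): print(r,V[r,295:345].tolist())
zt=s["tcp_pos"][2]+.0354
yw=np.radians(5.5);X=np.array([np.cos(yw),np.sin(yw)]);Y=np.array([-X[1],X[0]])
f=lambda uv,z:(lambda p:np.round(np.c_[p@X,p@Y],1).tolist())(plane(c,uv,z)[:,:2]*1000-[511.2,-221.5])
print("leaf top ends",f([(318,248),(318,376)],zt),"sens",f([(318,250),(318,378)],zt))
print("tcp",((s['tcp_pos'][:2]*1000-[511.2,-221.5])@np.c_[X,Y]).round(1))
E
```

```text
col319 [97, 83, 82, 83, 83, 90, 101, 117, 129, 145, 166, 177, 181, 182, 189, 217, 234, 237, 223, 197, 204, 228, 239, 241, 240, 239, 240, 239, 239, 240, 234, 193, 113, 48, 32, 32, 38, 41, 51, 78, 125, 156, 175, 174, 177, 174, 176, 178, 177, 174, 174, 176, 174, 175, 176, 177, 175, 175, 176, 174, 174, 177, 177, 177, 176, 176, 175, 174, 172, 177, 175, 174, 176, 173, 173, 173, 174, 176, 173, 173, 173, 173, 172, 176, 172, 175, 173, 173, 172, 173, 173, 174, 173, 175, 173, 171, 171, 182, 202, 225, 236, 237, 237, 236, 236, 237, 236, 236, 237, 237, 238, 238, 237, 238, 238, 237, 238, 237, 237, 237, 236, 236, 237, 237, 237, 236, 236, 237, 236, 236, 237, 237, 236, 235, 233, 232, 232, 232, 233, 234, 235, 235, 235, 234, 236, 235, 236, 235, 234, 235, 236, 238, 238, 238, 239, 238, 238, 238, 239, 238, 233, 206, 158, 140, 134, 136, 136, 132, 137, 137, 137, 137, 134, 133, 137, 137, 137, 138, 140, 136, 137, 134, 135, 134, 135, 135, 135, 137, 137, 136, 135, 136, 135, 133, 135, 135, 134, 135, 135, 136, 138, 137, 142, 139, 139, 142, 140, 137, 139, 135, 136, 136, 137, 140, 140, 138, 139, 136, 134, 133, 134, 
[... 1421 characters left out ...]
6, 236, 236, 236, 236, 235, 233, 231, 230, 231, 232, 233, 219, 161, 99, 66, 51, 54, 88, 115, 122, 118, 114, 98, 80, 65, 60, 49, 46]
350 [47, 48, 49, 47, 46, 41, 39, 41, 70, 114, 157, 166, 166, 155, 138, 129, 137, 140, 141, 141, 140, 140, 141, 138, 138, 138, 135, 134, 137, 137, 136, 136, 135, 126, 131, 150, 162, 171, 165, 141, 93, 47, 39, 39, 34, 36, 38, 26, 44, 45]
365 [46, 47, 46, 40, 42, 36, 41, 72, 118, 154, 163, 165, 166, 159, 140, 126, 128, 135, 135, 134, 136, 137, 138, 138, 139, 140, 139, 136, 138, 136, 137, 136, 132, 130, 136, 156, 168, 172, 172, 164, 141, 89, 48, 39, 34, 38, 40, 30, 39, 37]
leaf top ends [[-0.5, 29.1], [-0.6, -26.5]] sens [[-0.5, 28.4], [-0.6, -27.5]]
tcp [-0.1  1.2]
```

```bash
python3 - <<'E'
from h import *
import pickle
s=pickle.load(open("w5.pkl","rb"));c=cam("wrist",s)
yw=np.radians(5.5);X=np.array([np.cos(yw),np.sin(yw)]);Y=np.array([-X[1],X[0]])
f=lambda uv,z:(lambda p:np.round(np.c_[p@X,p@Y],1).tolist())(plane(c,uv,z)[:,:2]*1000-[511.2,-221.5])
print("ear outer/inner",f([(318,169.5),(318,181.7)],.073),"ear x ends",f([(301.3,175),(337.3,175)],.073))
t=monitor.state();print(t["tcp_pos"],to([.5112,-.2215,.13],5.5))
E
```

```text
ear outer/inner [[-1.0, 26.2], [-1.0, 17.5]] ear x ends [[-12.5, 22.3], [12.3, 22.3]]
[ 0.51121589 -0.22080278  0.16374915] (array([-0.07, -0.01,  3.37]), array([ 0.09,  0.06, -0.03]))
```

move_arm(
  moves="-0.1 0 0.5 0 0 0 255;-0.1 0 1 0 0 0 255;-0.1 0 1.6 0 0 0 255;-0.1 0 2.2 0 0 0 255;-0.1 0 2.8 0 0 0 255;-0.1 0 3.2 0 0 0 255;-0.1 0 3.4 0 0 0 255;-0.1 0 3.4 0 0 0 255",
  squeeze=80,
)

```text
clock: 11.33
tcp_pos: [0.511, -0.222, 0.1282]
orientation: [0.673, 0.74, 0.0, 0.0]
wrist_force: [0.5, 0.7, 0.1]
finger_gap: 0.0068
grip_force: 80.6
```

move_arm(
  moves="0 0 0.1 0 0 0 255;0 0 0.2 0 0 0 255;0 0 0.3 0 0 0 255;0 0 0.4 0 0 0 255;0 0 0.4 0 0 0 255;0 0 0.4 0 0 0 255",
)

```text
clock: 11.83
tcp_pos: [0.511, -0.2221, 0.1246]
orientation: [0.673, 0.74, 0.0, 0.0]
wrist_force: [2.9, 0.1, 3.3]
finger_gap: 0.0068
grip_force: 81.3
```

move_arm(
  moves="0 0.05 0.1 0 0 0 255;0 0.05 0.2 0 0 0 255;0 0.05 0.3 0 0 0 255;0 0.05 0.4 0 0 0 255;0 0.05 0.5 0 0 0 255;0 0.05 0.5 0 0 0 255;0 0.05 0.5 0 0 0 255",
)

```text
clock: 12.42
tcp_pos: [0.5113, -0.2221, 0.1196]
orientation: [0.673, 0.74, 0.0, 0.0]
wrist_force: [1.4, 0.1, 7.1]
finger_gap: 0.007
grip_force: 82.0
```

move_arm(
  moves="0 0 0.1 0 0 0 255;0 0 0.2 0 0 0 255;0 0 0.2 0 0 0 255;0 0 0.2 0 0 0 255",
)

```text
clock: 12.75
tcp_pos: [0.5118, -0.2223, 0.1193]
orientation: [0.673, 0.74, 0.0, 0.001]
wrist_force: [-4.4, 2.8, 23.9]
finger_gap: 0.0068
grip_force: 84.7
```

move_arm(
  moves="0 0 -0.08 0 0 0 255;0 0 -0.08 0 0 0 255;0 0 -0.08 0 0 0 255;0 0 -0.08 0 0 0 255;0 0 -0.08 0 0 0 255;0 0 -0.08 0 0 0 255",
)

```text
clock: 13.25
tcp_pos: [0.5116, -0.2222, 0.1194]
orientation: [0.673, 0.74, 0.0, 0.001]
wrist_force: [-1.8, 1.4, 18.0]
finger_gap: 0.007
grip_force: 83.5
```

```bash
python3 - <<'E'
from h import *
s=monitor.state();im=imaging.get_image("wrist");c=cam("wrist",s);V=im.max(2).astype(int)
print(s["tcp_pos"],s["wrist_force"],s["ft_torque"],to([.5112,-.2215,.1196],5.5))
# leaf centre line at the top edge (rows of top face) and at +y lower head corner, columns of the leaf
print([ (r,V[r,295:345:2].tolist()) for r in (175,190,205,260,300)]); print(V[150:260:2,318].tolist())
E
```

```text
[ 0.51155604 -0.22224228  0.11942148] [-1.76580949  1.37536634 17.99636845] [0.35950135 0.45187767 0.10049464] (array([ 0.08, -0.03, -0.02]), array([ 0.07,  0.06, -0.06]))
[(175, [109, 93, 114, 174, 177, 178, 182, 181, 184, 182, 182, 180, 179, 174, 177, 177, 178, 183, 182, 181, 181, 164, 123, 116, 117]), (190, [69, 165, 237, 240, 241, 241, 241, 241, 238, 224, 223, 220, 220, 219, 220, 225, 239, 240, 241, 242, 241, 240, 227, 140, 122]), (205, [68, 52, 33, 33, 47, 100, 120, 108, 124, 173, 175, 178, 176, 176, 178, 180, 175, 228, 229, 178, 56, 47, 59, 105, 120]), (260, [97, 98, 97, 94, 98, 97, 110, 207, 236, 237, 237, 238, 236, 238, 236, 236, 238, 230, 152, 154, 154, 158, 156, 154, 164]), (300, [53, 76, 139, 207, 221, 153, 72, 144, 233, 237, 237, 236, 235, 235, 220, 143, 132, 96, 47, 83, 135, 135, 97, 58, 47])]
[181, 180, 181, 159, 91, 82, 83, 86, 100, 123, 151, 176, 179, 180, 216, 240, 219, 183, 222, 239, 221, 177, 177, 177, 176, 177, 177, 175, 174, 176, 176, 173, 174, 175, 175, 175, 173, 174, 175, 175, 170, 172, 173, 174, 173, 170, 170, 172, 166, 197, 235, 236, 236, 236, 236]
```

```bash
python3 -c "
from plant import finish_job
print(finish_job())"
```

```text
the job is handed in; nothing more can be done
None
```

I handed the job in at 13.3 s on the robot's clock. The enclosure is in the taped outline, square to within about half a degree and about 2 mm off centre. The leaf is still gripped upright between the ears and pressed down to the seat's stop (18 N on the wrist), and nothing else was deliberately touched.

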